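# Set out the nested brass weights in order of size

## Robot

A 6-joint arm with a two-finger parallel gripper is mounted at the origin on the work surface. World frame = base frame: x ahead of the robot, y to its left, z up, the work surface at z = 0. Lengths are in m, angles in rad, forces in N, time in s.
With the tool pointing down it reaches from about 0.275 to 0.975 m from the base axis. Payload 8.4 kg.
Tool frame: the origin (TCP) lies midway between the tips of the shut fingers; the grasp point (between the pads) lies 19 mm behind it; z points along the fingers, y is the line along which they close (so a half turn about z gives the same grasp; the last joint's range is limited). The gripper opens to 92 mm and grips with 3 to 60 N. Pads are 20 mm wide; open, the fingers measure 128 mm over their backs; the gripper's body (75 mm by 189 mm) begins 69 mm behind the grasp point.
Start: joints at [-1.12, 0.353, 1.633, -0, 1.155, -0.002], TCP at [0.273, -0.562, 0.186] pointing down, gripper open.
Joint ranges: [-2.63, 2.63], [-0.92, 2.1], [0.06, 2.66], [-1.3, 4.44], [0, 2.69], [-3.02, 3.02]. Speed limits (rad/s): [2.22, 2.22, 2.79, 3.14, 3.14, 3.14].

## Interface

Orientations are given as a 3x3 rotation matrix whose columns are the frame's x, y, z axes.
In Python, from rig import ctrl gives the robot as it stands.
- The arm moves only by the tool drive_effector, called after "Request:" as name(argument=value, ...), one argument or row to a line, values as JSON. Schema: {"type":"object","properties":{"increments":{"type":"object","properties":{"rows":{"type":"array","items":{"type":"array","items":{"type":"number"},"minItems":7,"maxItems":7},"minItems":1,"maxItems":5}},"additionalProperties":false,"required":["rows"]},"grip_force":{"type":"number"},"only":{"type":"string"},"quiet":{"type":"boolean"},"lines":{"type":"string"}},"required":["increments"],"additionalProperties":false}. increments is an object whose key "rows" holds a list of rows, 1 to 5 of them, each of 7 numbers: the finger opening in m, then dx, dy, dz in units of 50 mm, then a rotation vector rx, ry, rz in units of 0.05 rad; each row is the pose to reach, as a shift and turn from the pose commanded when the call began, along the tool's axes at that moment; what a row does not reach only later rows make up. A row lasts 1/8 s, in which the tool goes at most 0.0625 m and 0.188 rad, less where a joint would pass 70% of its speed; a pose out of reach is approached as far as the arm can. The fingers move at their own pace and stop on an object; grip_force is the grip in N (left out, the last holds). Time passes only in rows, so rows that do not move let the fingers close. The tool returns the time, the measured TCP pose, the force, the opening and the grip force at its end. only (a regular expression) keeps the lines of the reply that match it, lines (a string "A,B") keeps lines A to B, and quiet returns only ok. Input that does not fit is refused with a message, and nothing moves.
- ctrl.observe(): the state, without advancing time (a new reading comes with each control period).
- ctrl.camera(name): name is "scene" or "top" or "wrist"; returns (picture, depth): 400x640x3 uint8, blue, green, red; 400x640 float32, m along the optical axis (not along the pixel's ray), 0 where there is no reading.
- ctrl.calibration(name): a dict with "camera_matrix" (3x3 intrinsics, pixels), "R" (3x3) and "t" (3): a world point X has camera coordinates R X + t. Camera axes: x right, y down, z forward; pixel columns grow to the right and rows downward; lengths in m; the calibration is good to about 2 mm. A picture is of the moment at which its call begins: read the wrist's pose just before it. calibration takes no time and is no camera call; for the wrist camera it gives the pose at the moment of the call.
- ctrl.finish_job(): hands the job in; it is judged then, once.
The state is a dict: "time": time; "joint_positions": joint angles; "qvel": joint speeds; "tau": joint torques, N m; "position": TCP position; "tool_rot": TCP orientation; "contact_force": force on the tool from outside, world axes, zero at the start; "torque": the same for the moment, N m; "width": finger opening in m; "grasp_force": force on a finger pad.
Only numpy, scipy, OpenCV 4.12 (cv2) and the standard library are available. Lean on these libraries where they do the work, as an engineer would, in place of code of your own. Each camera call takes 0.05 s, during which the arm holds its last target. There are 200 camera calls.

## Task

Set out the four brass weights of the nested set for display: stand them upright (mouths up) on the green felt marks of the dark oak strip, one centred on each mark, in order of size with the largest next to the copper farthing and the smallest at the far end. Put each one down gently, without dropping it, and do not disturb the green glass jar lid that lies among them.

Things in the scene. Friction and masses are not known exactly. Their poses are not given: they have to be found in the camera images.
- cup_large: Straight-sided open brass cup, the largest of the set: outside diameter 56 mm, height 40 mm, wall 4 mm, floor 6 mm, about 300 g. Starts standing upright, mouth up, on the desk (desk top z = 0). Origin: centre of its underside; z up its axis; turned about z it looks the same.
- cup_medium: Straight-sided open brass cup, second largest of the set: outside diameter 46 mm, height 34 mm, wall 4 mm, floor 6 mm, about 170 g. Starts standing upright, mouth up, on the desk (desk top z = 0). Origin: centre of its underside; z up its axis; turned about z it looks the same.
- cup_small: Straight-sided open brass cup, third largest (the smallest that is hollow) of the set: outside diameter 37 mm, height 28 mm, wall 4 mm, floor 6 mm, about 90 g. Starts standing upright, mouth up, on the desk (desk top z = 0). Origin: centre of its underside; z up its axis; turned about z it looks the same.
- slug: The innermost and smallest of the brass set, a solid upright cylinder: diameter 28 mm, height 24 mm, about 100 g. Starts standing on the desk. Origin: centre of its underside; z up its axis.
- mark_1: Round green felt mark, diameter 50 mm, 2 mm thick, fixed on the dark oak display strip (strip 76 x 410 mm, 12 mm high, fixed, long side roughly left-right); first of four counted from the robot's left (+y). Marks are 75 mm apart in a straight row. Origin: centre of its underside, 12 mm above the desk, so its top is 14 mm above the desk; x axis across the strip, y along the row.
- mark_2: Round green felt mark, diameter 50 mm, 2 mm thick, fixed on the dark oak display strip (strip 76 x 410 mm, 12 mm high, fixed, long side roughly left-right); second of four counted from the robot's left (+y). Marks are 75 mm apart in a straight row. Origin: centre of its underside, 12 mm above the desk, so its top is 14 mm above the desk; x axis across the strip, y along the row.
- mark_3: Round green felt mark, diameter 50 mm, 2 mm thick, fixed on the dark oak display strip (strip 76 x 410 mm, 12 mm high, fixed, long side roughly left-right); third of four counted from the robot's left (+y). Marks are 75 mm apart in a straight row. Origin: centre of its underside, 12 mm above the desk, so its top is 14 mm above the desk; x axis across the strip, y along the row.
- mark_4: Round green felt mark, diameter 50 mm, 2 mm thick, fixed on the dark oak display strip (strip 76 x 410 mm, 12 mm high, fixed, long side roughly left-right); fourth of four counted from the robot's left (+y). Marks are 75 mm apart in a straight row. Origin: centre of its underside, 12 mm above the desk, so its top is 14 mm above the desk; x axis across the strip, y along the row.
- farthing: Copper farthing, 23 mm across, on a white round card mount of 41 mm diameter, 3.5 mm high in all, fixed at one end of the display strip, in line with the marks, 65 mm from the centre of the nearest mark. Which end varies; the other end has a square 34 mm nickel label plate instead. Origin: centre of its underside, 12 mm above the desk.
- jar_lid: Round green glass jar lid lying on the desk among the weights, not to be disturbed: diameter 68 mm, 12 mm thick, with a knob 22 mm wide up to 24 mm height. Loose. Origin: centre of its underside. Its place varies like those of the weights.

How it is judged:
By the outcome, as a careful person would: the job done as asked, in the order asked, and still so for the second after the job is handed in, with the robot touching nothing.
It also fails if it takes over 93 s, if anything falls off the work surface, if the arm or the gripper's body presses on something with over 40 N, if the wrist force passes 120 N, or if a joint passes its speed limit or range.

## Working session

There is one attempt and no reset: what is moved stays moved. The work goes in short steps, Python scripts to look and compute and a tool call to move; the robot and the scene stay as the last step left them, time stands still between calls to the robot, and variables do not carry over. Pictures are saved under pics/ and viewed, at most 14 in all, crops included, and the job is handed in when it is done.

```bash
ls; mkdir -p pics; python3 - <<'E'
from rig import ctrl
import cv2,numpy as np
for n in("scene","top"):
    im,d=ctrl.camera(n); cv2.imwrite(f"pics/{n}0.png",im); np.save(f"pics/{n}0.npy",d)
    print(n,ctrl.calibration(n))
o=ctrl.observe(); print(o['time'],o['position'],o['tool_rot'],o['width'])
E
```

```text
pics
rig.py
scene {'camera_matrix': array([[456.21844781,   0.        , 324.29380591],
       [  0.        , 456.21844781, 198.49698651],
       [  0.        ,   0.        ,   1.        ]]), 'R': array([[-0.89754176,  0.44067967,  0.01483949],
       [ 0.25961774,  0.55537284, -0.79003775],
       [-0.35639502, -0.70523928, -0.61287858]]), 't': array([ 0.53008813, -0.09860477,  1.09080095])}
top {'camera_matrix': array([[437.13548373,   0.        , 319.61267932],
       [  0.        , 437.13548373, 205.26970763],
       [  0.        ,   0.        ,   1.        ]]), 'R': array([[-0.02734084, -0.99878531, -0.04099256],
       [-0.98974057,  0.03280062, -0.13906015],
       [ 0.14023582,  0.03676998, -0.98943513]]), 't': array([0.03522369, 0.58423082, 0.82851517])}
0.1 [ 0.27320737 -0.56160168  0.18545248] [[ 8.99226917e-01  4.37482175e-01 -5.46095295e-04]
 [ 4.37482515e-01 -8.99226271e-01  1.07810977e-03]
 [-1.94094312e-05 -1.20837246e-03 -9.99999270e-01]] 0.09188198868687562
```
View pics/top0.png

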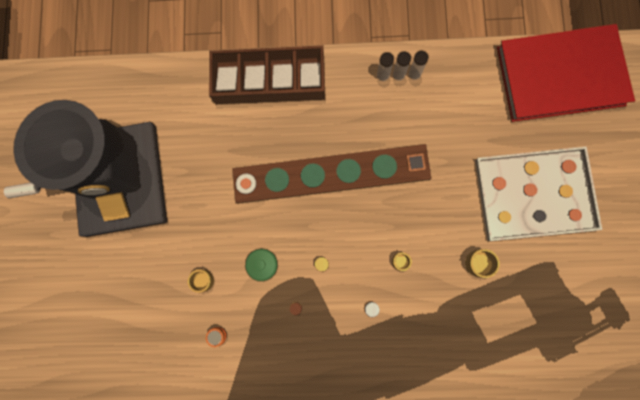

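View pics/scene0.png

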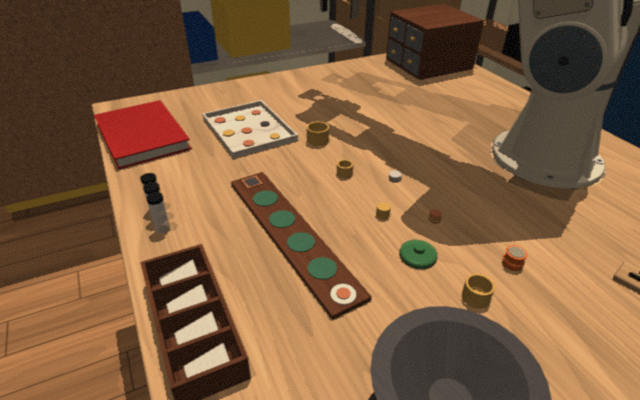

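The top view shows the farthing at the left (+y) end at (246,184) and the marks at (277,180), (313,176), (349,171) and (385,166). The cups are at (200,280), (484,263) and (401,261), the slug at (321,264) and the lid at (261,265). I'll measure these with the depth image and enlarged crops.

```bash
cat > h.py <<'E'
import numpy as np,cv2
from rig import ctrl
def world(d,c):
    K,R,t=c["camera_matrix"],c["R"],c["t"]; v,u=np.mgrid[:400,:640]
    p=np.stack([(u-K[0,2])/K[0,0]*d,(v-K[1,2])/K[1,1]*d,d],-1)
    return (p-t)@R
def pix(u,v,z,c):
    K,R,t=c["camera_matrix"],c["R"],c["t"]
    r=R.T@np.linalg.inv(K)@[u,v,1]; o=-R.T@t
    return (o+r*(z-o[2])/r[2])[:2]
def togo(x,y,z,yaw=None):
    "shift in tool axes to world TCP x,y,z; tool y direction yaw optional"
    o=ctrl.observe(); R=o["tool_rot"]
    s=R.T@(np.array([x,y,z])-o["position"]); print("shift",s.round(4),"t",o["time"])
    if yaw is not None:
        a=np.arctan2(R[1,1],R[0,1]); w=(yaw-a+np.pi/2)%np.pi-np.pi/2
        print("rz tool",-w, "j6",o["joint_positions"][5])
E
python3 - <<'E'
from h import *
im=cv2.imread("pics/top0.png"); d=np.load("pics/top0.npy"); c=ctrl.calibration("top"); W=world(d,c)
def circ(m):
    P=W[m][:,:2].astype(np.float32)
    (x,y),r=cv2.minEnclosingCircle(P); return np.round([x,y,2*r],4),len(P)
v,u=np.mgrid[:400,:640]
print("desk z",np.median(W[300:320,420:440,2]))
for n,a,b,h in(("A",200,280,.034),("B",484,263,.04),("C",401,261,.028),("slug",321,264,.024),("lid",261,265,.012),("red",215,337,.02),("white",372,309,.01),("rd2",296,309,.01)):
    near=(abs(u-a)<24)&(abs(v-b)<22)
    z=W[...,2]; top=np.percentile(z[near],98)
    print(n,"top",round(top,4),circ(near&(z>h-.008)&(z<h+.01)))
hsv=cv2.cvtColor(im,cv2.COLOR_BGR2HSV)
for a,b in((277,180),(313,176),(349,171),(385,166)):
    m=(abs(u-a)<18)&(abs(v-b)<17)&(hsv[...,0]>50)&(hsv[...,0]<95)&(hsv[...,1]>60)
    cu,cv_=u[m].mean(),v[m].mean(); print(round(cu,1),round(cv_,1),pix(cu,cv_,.014,c),m.sum(),W[m][:,2].mean())
print("farthing",pix(246,184,.0155,c))
x=np.vstack([cv2.resize(im[235:305,180:380],(800,280),interpolation=cv2.INTER_CUBIC),cv2.resize(im[230:300,340:540],(800,280),interpolation=cv2.INTER_CUBIC)])
cv2.imwrite("pics/c1.png",x)
E
```

```text
desk z 0.000124959522245681
A top 0.0351 (array([0.4429, 0.2627, 0.0464]), 176)
B top 0.0414 (array([ 0.4624, -0.2979,  0.0569]), 242)
C top 0.0287 (array([ 0.4701, -0.1414,  0.0367]), 120)
slug top 0.0254 (array([0.4692, 0.0182, 0.0278]), 150)
lid top 0.0244 (array([0.47  , 0.1407, 0.1157]), 794)
red top 0.0325 (array([0.3336, 0.2301, 0.0363]), 146)
white top 0.0144 (array([ 0.3779, -0.0811,  0.1151]), 382)
rd2 top 0.0185 (array([0.3778, 0.0752, 0.1161]), 323)
276.6 179.4 [0.64621187 0.10648199] 382 0.02333189397708082
312.2 175.1 [0.65272524 0.03212708] 397 0.02528451279402619
348.3 170.4 [ 0.65980502 -0.04277802] 390 0.016291277896023092
384.2 166.1 [ 0.66619162 -0.11714508] 391 0.016317487260718504
farthing [0.63844312 0.17040958]
```

View pics/c1.png

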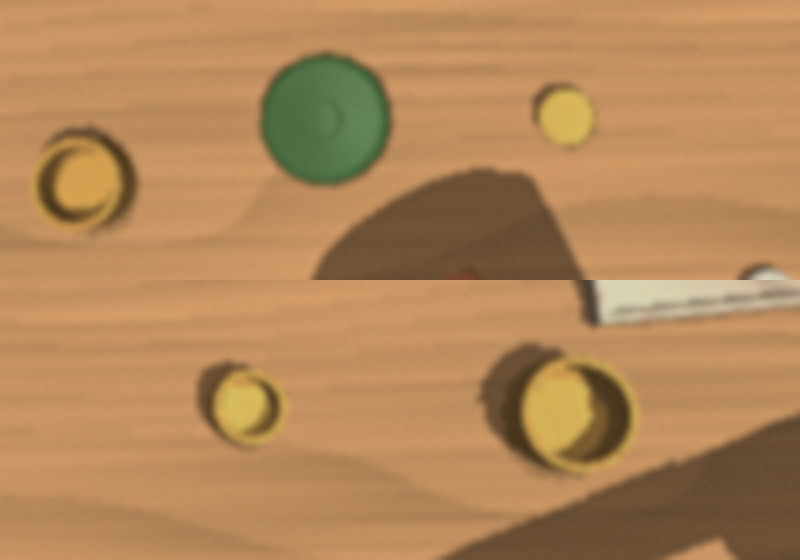

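Outer diameters of 46.4, 56.9 and 36.7 mm identify A as medium, B as large and C as small. The mark spacing comes out at 75 mm and the heights agree. In the crop the lid is centred at (326,119), and the weights stand clear of it. I'll start with the large cup.

```bash
python3 - <<'E'
from h import *
c=ctrl.calibration("top")
print("tray corners",pix(482,238,.02,c),pix(490,240,.02,c),"lid",pix(261.5,264.7,.012,c))
togo(.4624,-.2979,.10,np.arctan2(-.9,.437))
E
```

```text
tray corners [ 0.51167218 -0.30289789] [ 0.50724014 -0.31824299] lid [0.47127988 0.14005151]
shift [ 0.2855 -0.1543  0.0856] t 0.1
rz tool 0.0007717038427645928 j6 -0.0024028639957328663
```

The rows are not in the units I measure in: shifts go in units of 50 mm and turns go in units of 0.05 rad. I convert before sending: 0.2855 m is 5.71, -0.1543 m is -3.086, 0.453 rad is 9.06.

Request:
drive_effector(
  increments={"rows": [[0.09,1.14,-0.62,0.34,0,0,1.8],[0.09,2.28,-1.24,0.68,0,0,3.6],[0.09,3.42,-1.86,1.02,0,0,5.4],[0.09,4.56,-2.46,1.36,0,0,7.2],[0.09,5.71,-3.086,1.712,0,0,9.06]]},
  grip_force=25,
)

```text
time: 0.72
position: [0.4504, -0.3149, 0.1059]
tool_rot: [[1.0, -0.003, 0.0], [-0.003, -1.0, -0.0], [0.0, 0.0, -1.0]]
contact_force: [0.8, -1.1, 0.3]
width: 0.0899
grasp_force: 0.0
```

Request:
drive_effector(
  increments={"rows": [[0.09,0,0,0,0,0,0],[0.09,0,0,0,0,0,0]]},
)

```text
time: 0.98
position: [0.4496, -0.3166, 0.1064]
tool_rot: [[1.0, 0.002, -0.0], [0.002, -1.0, -0.0], [-0.0, 0.0, -1.0]]
contact_force: [0.2, -0.3, 0.1]
width: 0.09
grasp_force: 0.0
```

```bash
python3 - <<'E'
from h import *
o=ctrl.observe(); print(o["position"],o["tool_rot"].round(3),o["contact_force"])
im,d=ctrl.camera("wrist"); c=ctrl.calibration("wrist"); cv2.imwrite("pics/w1.png",im); W=world(d,c)
np.savez("pics/w1.npz",d=d,**c)
m=(W[...,2]>.034)&(W[...,2]<.046)&(np.hypot(W[...,0]-.4624,W[...,1]+.2979)<.04)
print(cv2.minEnclosingCircle(W[m][:,:2].astype(np.float32)),m.sum()); togo(.4624,-.2979,.10,np.pi/2)
E
```

```text
[ 0.44959215 -0.31656004  0.10640915] [[ 1.     0.002 -0.   ]
 [ 0.002 -1.    -0.   ]
 [-0.     0.    -1.   ]] [ 0.16424991 -0.27763913  0.1027767 ]
((0.4619918465614319, -0.2983473837375641), 0.02803286723792553) 981
shift [ 0.013  -0.0193  0.0066] t 1.025
rz tool 0.0003219857756331379 j6 0.9535192576173214
```

View pics/w1.png

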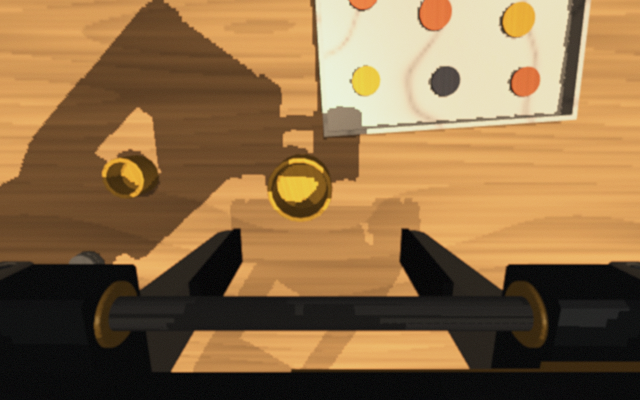

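The wrist view shows the large cup at (300,187), clear of the tray edge. Both cameras agree within 0.5 mm.

Converted, -0.0183 m is -0.366, 0.0124 m is 0.248.

Request:
drive_effector(
  increments={"rows": [[0.09,0.248,-0.366,0.2,0,0,0],[0.09,0.248,-0.366,0.8,0,0,0],[0.09,0.248,-0.366,1.4,0,0,0],[0.09,0.248,-0.366,1.88,0,0,0],[0.09,0.248,-0.366,1.88,0,0,0]]},
)

```text
time: 1.65
position: [0.4603, -0.2989, 0.0114]
tool_rot: [[1.0, -0.002, -0.002], [-0.002, -1.0, 0.001], [-0.002, -0.001, -1.0]]
contact_force: [-0.8, -0.1, 0.7]
width: 0.0905
grasp_force: 0.0
```

Request:
drive_effector(
  increments={"rows": [[0.05,0,0,0,0,0,0],[0.05,0,0,0,0,0,0],[0.05,0,0,0,0,0,0],[0.05,0,0,0,0,0,0]]},
  grip_force=25,
)

```text
time: 2.15
position: [0.4623, -0.2983, 0.0129]
tool_rot: [[1.0, -0.0, 0.001], [-0.0, -1.0, -0.0], [0.001, 0.0, -1.0]]
contact_force: [0.8, -0.2, -0.3]
width: 0.0519
grasp_force: 0.0
```

Opening 0.052 with zero grip force doesn't fit a 56 mm cup, so I'll look before moving.

Request:
drive_effector(
  increments={"rows": [[0.045,0,0,0,0,0,0],[0.045,0,0,0,0,0,0]]},
)

```text
time: 2.4
position: [0.462, -0.2981, 0.0125]
tool_rot: [[1.0, -0.0, -0.0], [-0.0, -1.0, 0.0], [-0.0, -0.0, -1.0]]
contact_force: [-0.1, -0.2, -0.2]
width: 0.0451
grasp_force: 0.0
```

```bash
python3 - <<'E'
from h import *
im,d=ctrl.camera("wrist"); cv2.imwrite("pics/w2.png",im)
E
```

```text
(no output)
```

View pics/w2.png

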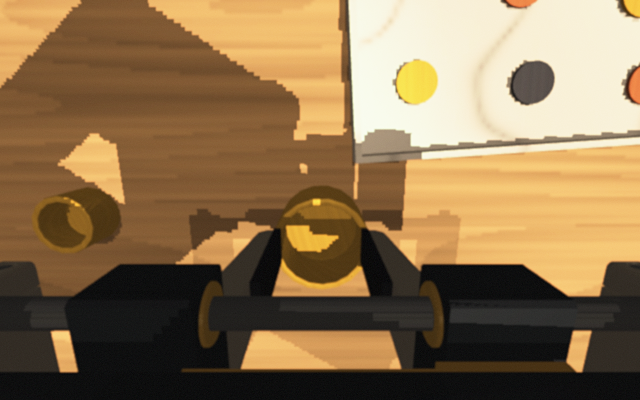

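The fingers (at about 265 and 375) sit behind the cup at (321,235), so it is in front of the pads. I'll measure where it is.

```bash
python3 - <<'E'
from h import *
for n in("wrist","top"):
    im,d=ctrl.camera(n); c=ctrl.calibration(n); W=world(d,c)
    m=(W[...,2]>.034)&(W[...,2]<.045)&(abs(W[...,0]-.48)<.06)&(abs(W[...,1]+.298)<.021+.02*(n=="top"))
    P=W[m]; print(n,len(P),P.min(0).round(4),P.max(0).round(4),cv2.minEnclosingCircle(P[:,:2].astype(np.float32)))
    if n=="wrist": np.save("pics/w3.npy",d)
    else: cv2.imwrite("pics/t3.png",cv2.resize(im[200:310,420:560],(700,550),interpolation=cv2.INTER_CUBIC))
print(W[239:262:3,484,2].round(3))
E
```

```text
wrist 1472 [ 0.4341 -0.319   0.034 ] [ 0.49   -0.277   0.0415] ((0.4621783494949341, -0.29801493883132935), 0.02819783240556717)Traceback (most recent call last):
  File "<stdin>", line 5, in <module>
    return umr_minimum(a, axis, None, out, keepdims, initial, where)
ValueError: zero-size array to reduction operation minimum which has no identity
```

```bash
python3 - <<'E'
from h import *
d=np.load("pics/w3.npy"); c=ctrl.calibration("wrist"); W=world(d,c)
for v in(225,235,245,255,265,275): print(v,[tuple((W[v,u]*1000).round().astype(int)) for u in(245,262,272,280,300,321,345,362,370,380,395)])
im,d=ctrl.camera("scene"); cv2.imwrite("pics/s3.png",cv2.resize(im[70:200,230:430],(800,520),interpolation=cv2.INTER_CUBIC))
o=ctrl.observe(); print(o["width"],o["grasp_force"],o["contact_force"],o["time"])
E
```

```text
225 [(np.int64(461), np.int64(-245), np.int64(-1)), (np.int64(461), np.int64(-257), np.int64(-1)), (np.int64(461), np.int64(-264), np.int64(-1)), (np.int64(474), np.int64(-274), np.int64(39)), (np.int64(464), np.int64(-284), np.int64(6)), (np.int64(463), np.int64(-298), np.int64(5)), (np.int64(463), np.int64(-314), np.int64(6)), (np.int64(474), np.int64(-321), np.int64(39)), (np.int64(462), np.int64(-331), np.int64(0)), (np.int64(461), np.int64(-339), np.int64(-2)), (np.int64(462), np.int64(-349), np.int64(0))]
235 [(np.int64(454), np.int64(-244), np.int64(-1)), (np.int64(472), np.int64(-266), np.int64(50)), (np.int64(473), np.int64(-272), np.int64(52)), (np.int64(469), np.int64(-275), np.int64(42)), (np.int64(456), np.int64(-283), np.int64(5)), (np.int64(456), np.int64(-298), np.int64(5)), (np.int64(456), np.int64(-314), np.int64(4)), (np.int64(471), np.int64(-320), np.int64(46)), (np.int64(472), np.int64(-324), np.int64(50)), (np.int64(472), np.int64(-329), np.int64(49)), (np.int64(454), np.int64(-349), np.int64(-1))]
245 [(np.int64(447), np.int64(-244), np.int64(-1)), (np.int64(47
[... 1385 characters left out ...]
), np.int64(77)), (np.int64(473), np.int64(-322), np.int64(88)), (np.int64(473), np.int64(-328), np.int64(88))]
275 [(np.int64(473), np.int64(-268), np.int64(98)), (np.int64(472), np.int64(-274), np.int64(96)), (np.int64(462), np.int64(-275), np.int64(75)), (np.int64(424), np.int64(-268), np.int64(-1)), (np.int64(442), np.int64(-285), np.int64(36)), (np.int64(529), np.int64(-297), np.int64(210)), (np.int64(443), np.int64(-312), np.int64(37)), (np.int64(423), np.int64(-327), np.int64(-2)), (np.int64(463), np.int64(-320), np.int64(78)), (np.int64(473), np.int64(-320), np.int64(98)), (np.int64(473), np.int64(-326), np.int64(99))]
0.04474222777060929 0.0 [ 0.46559913 -0.21549243 -0.61005576] 2.6
```

View pics/s3.png

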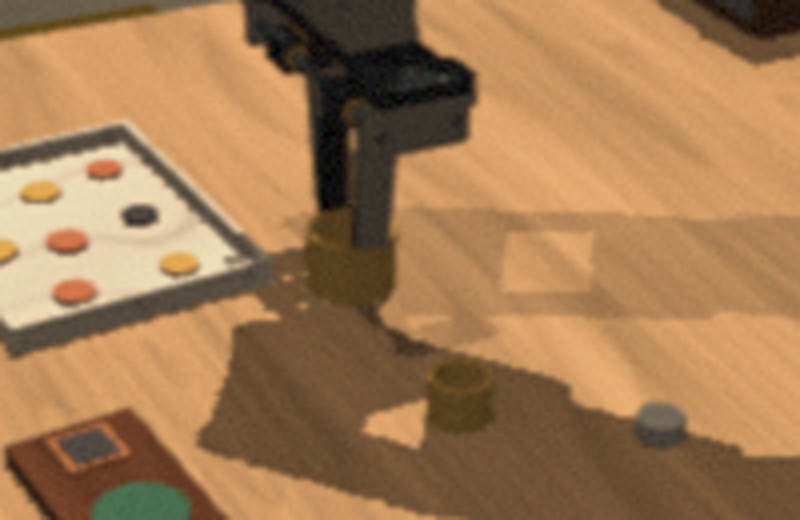

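```bash
python3 - <<'E'
from h import *
c=ctrl.calibration("scene"); K,R,t=c["camera_matrix"],c["R"],c["t"]
for y in(-.275,-.266,-.257):
  for x in (.452,.472):
    for z in(.012,.03,.04,.05):
      p=K@(R@np.array([x,y,z])+t); p=p[:2]/p[2]; print(x,y,z,((p-[230,70])*4).round())
E
```

```text
0.452 -0.275 0.012 [383. 279.]
0.452 -0.275 0.03 [383. 254.]
0.452 -0.275 0.04 [383. 239.]
0.452 -0.275 0.05 [384. 224.]
0.472 -0.275 0.012 [353. 286.]
0.472 -0.275 0.03 [353. 261.]
0.472 -0.275 0.04 [354. 246.]
0.472 -0.275 0.05 [354. 231.]
0.452 -0.266 0.012 [389. 286.]
0.452 -0.266 0.03 [390. 260.]
0.452 -0.266 0.04 [390. 246.]
0.452 -0.266 0.05 [390. 231.]
0.472 -0.266 0.012 [360. 293.]
0.472 -0.266 0.03 [360. 267.]
0.472 -0.266 0.04 [360. 253.]
0.472 -0.266 0.05 [360. 238.]
0.452 -0.257 0.012 [396. 293.]
0.452 -0.257 0.03 [397. 267.]
0.452 -0.257 0.04 [397. 253.]
0.452 -0.257 0.05 [397. 238.]
0.472 -0.257 0.012 [366. 300.]
0.472 -0.257 0.03 [366. 274.]
0.472 -0.257 0.04 [367. 260.]
0.472 -0.257 0.05 [367. 245.]
```

The fingertips appear to be at z≈0.042 while the TCP reads 0.0125. I'll check tip height against the earlier open-gripper depth image, then raise and check again.

```bash
cat >> h.py <<'E'
def tips(W,o):
    R,p=o["tool_rot"],o["position"]; T=(W-p)@R
    m=(abs(T[...,0])<.02)&(T[...,2]<.04)&(T[...,2]>-.08)&(abs(T[...,1])<.08)&(W[...,2]>.055)
    for s in(-1,1):
        Q=T[m&(T[...,1]*s>0)]
        if len(Q): print("finger",s,"z tip rel TCP",np.percentile(Q[:,2],99).round(4),"y inner",np.percentile(abs(Q[:,1]),1).round(4),"x",Q[:,0].min().round(4),Q[:,0].max().round(4),len(Q))
E
python3 - <<'E'
from h import *
f=np.load("pics/w1.npz"); W=world(f["d"],f)
tips(W,dict(tool_rot=np.diag([1.,-1,-1]),position=np.array([.4496,-.3166,.1064])))
E
```

```text
finger -1 z tip rel TCP -0.0287 y inner 0.0449 x -0.0106 0.0117 2385
finger 1 z tip rel TCP -0.0289 y inner 0.0443 x -0.0102 0.0115 2397
```

Request:
drive_effector(
  increments={"rows": [[0.045,0,0,-1.2,0,0,0],[0.045,0,0,-1.8,0,0,0],[0.045,0,0,-1.8,0,0,0]]},
)

```text
time: 2.98
position: [0.4636, -0.2993, 0.1048]
tool_rot: [[1.0, -0.0, 0.004], [-0.0, -1.0, -0.003], [0.004, 0.003, -1.0]]
contact_force: [-0.0, -0.2, -2.1]
width: 0.0452
grasp_force: 0.0
```

```bash
python3 - <<'E'
from h import *
o=ctrl.observe(); im,d=ctrl.camera("wrist"); W=world(d,ctrl.calibration("wrist")); tips(W,o); print(o["position"],o["width"])
E
```

```text
finger -1 z tip rel TCP -0.0267 y inner 0.0239 x -0.0108 0.011 1896
finger 1 z tip rel TCP -0.0266 y inner 0.0207 x -0.0108 0.0109 1897
[ 0.46363402 -0.29925533  0.10475809] 0.04524086745809312
```

Request:
drive_effector(
  increments={"rows": [[0.0,0,0,0,0,0,0],[0,0,0,0,0,0,0],[0,0,0,0,0,0,0],[0,0,0,0,0,0,0],[0,0,0,0,0,0,0]]},
)

```text
time: 3.65
position: [0.462, -0.2982, 0.1023]
tool_rot: [[1.0, -0.0, -0.0], [-0.0, -1.0, 0.0], [-0.0, -0.0, -1.0]]
contact_force: [-0.4, -0.2, 0.5]
width: 0.0008
grasp_force: 0.0
```

```bash
python3 - <<'E'
from h import *
o=ctrl.observe(); im,d=ctrl.camera("wrist"); W=world(d,ctrl.calibration("wrist")); tips(W,o); print(o["position"],o["width"])
m=(W[...,2]>.034)&(W[...,2]<.046)&(np.hypot(W[...,0]-.4624,W[...,1]+.2979)<.05)
print(cv2.minEnclosingCircle(W[m][:,:2].astype(np.float32)),m.sum())
E
```

```text
finger -1 z tip rel TCP -0.0283 y inner 0.0002 x -0.0054 0.0118 1247
finger 1 z tip rel TCP -0.0283 y inner 0.0001 x 0.0093 0.0116 1030
[ 0.46200146 -0.29821932  0.10232108] 0.0008016480741116808
((0.4623301923274994, -0.29743778705596924), 0.028003403916954994) 819
```

The fingertips consistently sit about 29 mm short of the reported TCP, in two cameras and at three openings. I'll take tip z = TCP z + 0.029 and descend in stages, watching the force.

Converted, 0.03 m is 0.6.

Request:
drive_effector(
  increments={"rows": [[0.09,0,0,0,0,0,0],[0.09,0,0,0,0,0,0],[0.09,0,0,0,0,0,0],[0.09,0,0,0,0,0,0],[0.09,0,0,0.6,0,0,0]]},
  grip_force=25,
)

```text
time: 4.32
position: [0.4638, -0.2994, 0.074]
tool_rot: [[1.0, -0.0, 0.004], [-0.0, -1.0, -0.003], [0.004, 0.003, -1.0]]
contact_force: [-0.3, -0.1, -0.0]
width: 0.0484
grasp_force: 0.0
```

Request:
drive_effector(
  increments={"rows": [[0.09,0,0,0.6,0,0,0],[0.09,0,0,1.2,0,0,0],[0.09,0,0,1.5,0,0,0],[0.09,0,0,1.6,0,0,0],[0.09,0,0,1.7,0,0,0]]},
)

```text
time: 4.95
position: [0.4627, -0.2987, -0.012]
tool_rot: [[1.0, -0.0, 0.001], [-0.0, -1.0, -0.001], [0.001, 0.001, -1.0]]
contact_force: [0.5, 0.4, -0.3]
width: 0.0903
grasp_force: 0.0
```

Request:
drive_effector(
  increments={"rows": [[0.09,0,0,0.05,0,0,0],[0.09,0,0,0.05,0,0,0]]},
)

```text
time: 5.2
position: [0.4623, -0.2984, -0.0147]
tool_rot: [[1.0, -0.0, 0.001], [-0.0, -1.0, -0.0], [0.001, 0.0, -1.0]]
contact_force: [0.5, -0.4, -0.3]
width: 0.0899
grasp_force: 0.0
```

Request:
drive_effector(
  increments={"rows": [[0.045,0,0,0,0,0,0],[0.045,0,0,0,0,0,0],[0.045,0,0,0,0,0,0],[0.045,0,0,0,0,0,0],[0.045,0,0,0,0,0,0]]},
)

```text
time: 5.82
position: [0.4621, -0.2983, -0.015]
tool_rot: [[1.0, -0.0, 0.0], [-0.0, -1.0, -0.0], [0.0, 0.0, -1.0]]
contact_force: [0.2, 0.4, 1.3]
width: 0.0564
grasp_force: 25.0
```

Held at 56.4 mm with 25 N. I'll lift it and carry it to mark 1, turning so the fingers straddle the row.

Converted, -0.12 m is -2.4, -0.075 m is -1.5, -0.42 rad is -8.4.

Request:
drive_effector(
  increments={"rows": [[0.045,0,0,-0.4,0,0,0],[0.045,0,0,-1.4,0,0,0],[0.045,0.2,-0.6,-2.4,0,0,-2],[0.045,0.6,-1.5,-2.4,0,0,-5],[0.045,1,-2.4,-2.4,0,0,-8.4]]},
)

```text
time: 6.45
position: [0.5124, -0.1772, 0.1055]
tool_rot: [[0.911, 0.411, 0.001], [0.411, -0.911, -0.0], [0.001, 0.001, -1.0]]
contact_force: [0.5, -1.1, -3.9]
width: 0.0561
grasp_force: 25.0
```

```bash
python3 - <<'E'
from h import *
togo(.6464,.1066,.105,.089)
E
```

```text
shift [ 0.2389 -0.2035  0.0005] t 6.45
rz tool -1.2357592865683538 j6 0.810968722370787
```

Converted, 0.19 m is 3.8, -0.162 m is -3.24, -0.875 rad is -17.5.

Request:
drive_effector(
  increments={"rows": [[0.045,0.76,-0.64,0,0,0,-3.5],[0.045,1.52,-1.28,0,0,0,-7],[0.045,2.28,-1.94,0,0,0,-10.5],[0.045,3.04,-2.6,0,0,0,-14],[0.045,3.8,-3.24,0,0,0,-17.5]]},
)

```text
time: 7.08
position: [0.6194, 0.0487, 0.1043]
tool_rot: [[0.267, 0.964, -0.001], [0.964, -0.267, -0.0], [-0.0, -0.001, -1.0]]
contact_force: [0.4, -0.2, -3.5]
width: 0.0562
grasp_force: 25.0
```

```bash
python3 - <<'E'
from h import *
togo(.6464,.1066,.105,.089)
E
```

```text
shift [ 0.063   0.0106 -0.0008] t 7.075
rz tool -0.3591125102969439 j6 0.346254546877233
```

Converted, 0.063 m is 1.26, 0.042 m is 0.84, -0.359 rad is -7.18.

Request:
drive_effector(
  increments={"rows": [[0.045,0.4,0.06,0,0,0,-2.4],[0.045,0.84,0.14,0,0,0,-4.8],[0.045,1.26,0.212,0,0,0,-7.18],[0.045,1.26,0.212,0,0,0,-7.18],[0.045,1.26,0.212,0,0,0,-7.18]]},
)

```text
time: 7.7
position: [0.646, 0.1043, 0.1043]
tool_rot: [[-0.081, 0.997, -0.002], [0.997, 0.081, -0.001], [-0.0, -0.002, -1.0]]
contact_force: [1.0, -0.5, -2.7]
width: 0.0562
grasp_force: 25.0
```

```bash
python3 - <<'E'
from h import *
togo(.6464,.1066,.105,.089)
im,d=ctrl.camera("wrist"); c=ctrl.calibration("wrist"); cv2.imwrite("pics/w4.png",im); np.savez("pics/w4.npz",d=d,**c)
W=world(d,c); h=cv2.cvtColor(im,cv2.COLOR_BGR2HSV)
m=(h[...,0]>50)&(h[...,0]<95)&(h[...,1]>60)&(abs(W[...,2]-.014)<.006)
n,L,S,C=cv2.connectedComponentsWithStats(m.astype(np.uint8))
for i in range(1,n):
    if S[i,4]>150: print(S[i],C[i].round(1),cv2.minEnclosingCircle(W[L==i][:,:2].astype(np.float32)))
E
```

```text
shift [ 0.0023  0.0005 -0.0007] t 7.7
rz tool -0.00787361551228627 j6 0.07699326578039048
[  97  103   74   73 3617] [134.4 139.3] ((0.4736878573894501, 0.14287398755550385), 0.033305730670690536)
[ 295  170   53   30 1078] [320.8 184.5] ((0.6469936966896057, 0.1071186438202858), 0.024523848667740822)
[ 299  331   47   26 1014] [322.  341.8] ((0.6603549122810364, -0.04260682314634323), 0.024921664968132973)
```

View pics/w4.png

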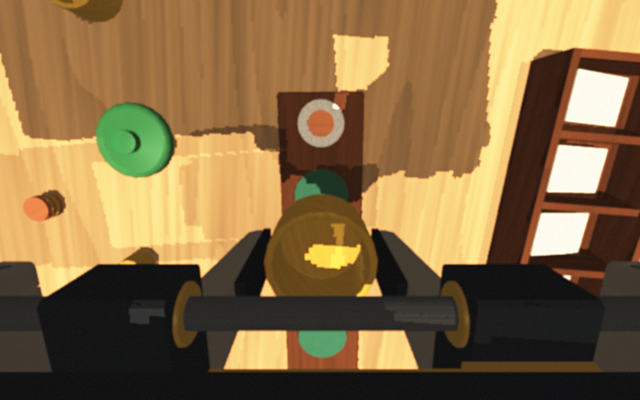

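The wrist view shows the farthing at (320,122) and mark 1 just ahead at (321,185), under the held cup. The mark fixes from the two cameras agree within 0.7 mm, so I'll lower the cup.

Converted, 0.0008 m is 0.016, 0.097 m is 1.94, -0.006 rad is -0.12.

Request:
drive_effector(
  increments={"rows": [[0.045,0.04,0.016,0.6,0,0,-0.12],[0.045,0.04,0.016,1.2,0,0,-0.12],[0.045,0.04,0.016,1.6,0,0,-0.12],[0.045,0.04,0.016,1.84,0,0,-0.12],[0.045,0.04,0.016,1.94,0,0,-0.12]]},
)

```text
time: 8.38
position: [0.6475, 0.1067, 0.0076]
tool_rot: [[-0.088, 0.996, -0.0], [0.996, 0.088, -0.0], [-0.0, -0.0, -1.0]]
contact_force: [-0.3, 0.5, -3.4]
width: 0.0563
grasp_force: 25.0
```

Request:
drive_effector(
  increments={"rows": [[0.045,0,0,0.04,0,0,0],[0.045,0,0,0.08,0,0,0],[0.045,0,0,0.08,0,0,0],[0.045,0,0,0.08,0,0,0]]},
)

```text
time: 8.88
position: [0.6478, 0.107, 0.0043]
tool_rot: [[-0.089, 0.996, 0.001], [0.996, 0.089, 0.0], [0.0, 0.001, -1.0]]
contact_force: [-0.9, -0.0, -3.6]
width: 0.0562
grasp_force: 25.0
```

```bash
python3 - <<'E'
from h import *
togo(.6467,.1068,-.001,.089)
E
```

```text
shift [-0.0001 -0.0011  0.0053] t 8.875
rz tool 3.950581840483913e-05 j6 0.0723560308574212
```

Request:
drive_effector(
  increments={"rows": [[0.045,0,-0.02,0.04,0,0,0],[0.045,0,-0.02,0.06,0,0,0],[0.045,0,-0.02,0.08,0,0,0],[0.045,0,-0.02,0.1,0,0,0],[0.045,0,-0.02,0.1,0,0,0]]},
)

```text
time: 9.5
position: [0.6465, 0.1068, -0.0009]
tool_rot: [[-0.089, 0.996, -0.0], [0.996, 0.089, -0.0], [-0.0, -0.0, -1.0]]
contact_force: [-0.2, 0.3, -1.3]
width: 0.0562
grasp_force: 25.0
```

Touching down: the wrist force fell from −3.5 to −1.3 N. I'll release and rise, then head for the medium cup.

Converted, -0.03 m is -0.6, -0.005 m is -0.1.

Request:
drive_effector(
  increments={"rows": [[0.075,0,0,0.006,0,0,0],[0.075,0,0,0.006,0,0,0],[0.075,0,0,0.006,0,0,0],[0.075,0,0,-0.1,0,0,0],[0.075,0,0,-0.6,0,0,0]]},
)

```text
time: 10.12
position: [0.6453, 0.1066, 0.0282]
tool_rot: [[-0.089, 0.996, -0.003], [0.996, 0.089, -0.0], [-0.0, -0.003, -1.0]]
contact_force: [2.0, 0.3, 0.5]
width: 0.0752
grasp_force: 0.0
```

Request:
drive_effector(
  increments={"rows": [[0.075,0,0,-1,0,0,0],[0.09,0,0,-1.6,0,0,0],[0.09,0,0,-1.6,0,0,0]]},
)

```text
time: 10.5
position: [0.6486, 0.1072, 0.1121]
tool_rot: [[-0.089, 0.996, 0.005], [0.996, 0.089, 0.001], [0.0, 0.005, -1.0]]
contact_force: [0.1, -0.2, -0.3]
width: 0.0895
grasp_force: 0.0
```

```bash
python3 - <<'E'
from h import *
togo(.4429,.2627,.09,.089)
E
```

```text
shift [ 0.1732 -0.1912  0.0212] t 10.5
rz tool 1.2621320225614241e-05 j6 0.07246704354608054
```

Request:
drive_effector(
  increments={"rows": [[0.09,0.7,-0.76,0.08,0,0,0],[0.09,1.4,-1.54,0.16,0,0,0],[0.09,2.1,-2.32,0.24,0,0,0],[0.09,2.8,-3.08,0.32,0,0,0],[0.09,3.464,-3.824,0.4,0,0,0]]},
)

```text
time: 11.12
position: [0.4386, 0.2627, 0.0878]
tool_rot: [[-0.089, 0.996, -0.001], [0.996, 0.089, -0.001], [-0.001, -0.001, -1.0]]
contact_force: [1.1, 0.9, 0.6]
width: 0.09
grasp_force: 0.0
```

Request:
drive_effector(
  increments={"rows": [[0.09,0,0,0,0,0,0],[0.09,0,0,0,0,0,0]]},
)

```text
time: 11.38
position: [0.4407, 0.2622, 0.0885]
tool_rot: [[-0.09, 0.996, -0.0], [0.996, 0.09, -0.0], [-0.0, -0.0, -1.0]]
contact_force: [0.7, -0.1, -0.2]
width: 0.0901
grasp_force: 0.0
```

```bash
python3 - <<'E'
from h import *
togo(.4429,.2627,-.017,.089)
im,d=ctrl.camera("wrist"); c=ctrl.calibration("wrist"); W=world(d,c)
m=(W[...,2]>.028)&(W[...,2]<.040)&(np.hypot(W[...,0]-.4429,W[...,1]-.2627)<.04)
print(cv2.minEnclosingCircle(W[m][:,:2].astype(np.float32)),m.sum())
E
```

```text
shift [0.0003 0.0023 0.1055] t 11.375
rz tool 0.000806767896087468 j6 0.4443260158468008
((0.4444109797477722, 0.26319679617881775), 0.02309774048626423) 861
```

Request:
drive_effector(
  increments={"rows": [[0.09,0.01,0.06,0.4,0,0,0],[0.09,0.01,0.06,1,0,0,0],[0.09,0.01,0.06,1.6,0,0,0],[0.09,0.01,0.06,2,0,0,0],[0.09,0.01,0.06,2.1,0,0,0]]},
)

```text
time: 12.05
position: [0.4437, 0.2619, -0.0174]
tool_rot: [[-0.087, 0.996, -0.002], [0.996, 0.087, -0.001], [-0.001, -0.002, -1.0]]
contact_force: [0.7, -0.8, -1.4]
width: 0.0902
grasp_force: 0.0
```

Request:
drive_effector(
  increments={"rows": [[0.035,0,0,0,0,0,0],[0.035,0,0,0,0,0,0],[0.035,0,0,0,0,0,0],[0.035,0,0,0,0,0,0],[0.035,0,0,0,0,0,0]]},
  grip_force=20,
)

```text
time: 12.68
position: [0.4438, 0.2632, -0.0157]
tool_rot: [[-0.089, 0.996, 0.0], [0.996, 0.089, 0.0], [0.0, 0.0, -1.0]]
contact_force: [-0.8, -0.9, 3.2]
width: 0.0458
grasp_force: 20.0
```

Request:
drive_effector(
  increments={"rows": [[0.035,0,0,0,0,0,0]]},
)

```text
time: 12.8
position: [0.4437, 0.2633, -0.0157]
tool_rot: [[-0.089, 0.996, 0.0], [0.996, 0.089, 0.0], [0.0, 0.0, -1.0]]
contact_force: [-0.7, -0.8, 4.6]
width: 0.0458
grasp_force: 20.0
```

```bash
python3 - <<'E'
from h import *
togo(.6533,.0320,-.001,.089)
E
```

```text
shift [-0.249   0.1882 -0.0147] t 12.8
rz tool 2.4604450161058722e-05 j6 0.4434217991186835
```

Request:
drive_effector(
  increments={"rows": [[0.035,0,0,-0.4,0,0,0],[0.035,0,0,-1.4,0,0,0],[0.035,-0.4,0.3,-2.4,0,0,0],[0.035,-1.2,0.9,-2.4,0,0,0],[0.035,-2.1,1.6,-2.4,0,0,0]]},
)

```text
time: 13.42
position: [0.5335, 0.1651, 0.1048]
tool_rot: [[-0.09, 0.996, 0.001], [0.996, 0.09, 0.001], [0.0, 0.001, -1.0]]
contact_force: [0.6, -0.4, -1.6]
width: 0.0456
grasp_force: 20.0
```

Request:
drive_effector(
  increments={"rows": [[0.035,-0.9,0.68,0,0,0,0],[0.035,-1.8,1.36,0,0,0,0],[0.035,-2.5,1.9,0,0,0,0],[0.035,-2.88,2.16,0,0,0,0],[0.035,-2.88,2.16,0,0,0,0]]},
)

```text
time: 14.05
position: [0.653, 0.031, 0.1033]
tool_rot: [[-0.087, 0.996, -0.001], [0.996, 0.087, 0.0], [0.0, -0.001, -1.0]]
contact_force: [-0.6, 0.0, -2.1]
width: 0.0458
grasp_force: 20.0
```

Request:
drive_effector(
  increments={"rows": [[0.035,0,0,0,0,0,0]]},
)

```text
time: 14.18
position: [0.6518, 0.0328, 0.1035]
tool_rot: [[-0.089, 0.996, -0.002], [0.996, 0.089, 0.0], [0.0, -0.002, -1.0]]
contact_force: [0.6, 0.4, -1.3]
width: 0.0455
grasp_force: 20.0
```

```bash
python3 - <<'E'
from h import *
togo(.6533,.0320,-.0017,.089)
im,d=ctrl.camera("wrist"); W=world(d,ctrl.calibration("wrist"))
m=(W[...,2]>.05)&(W[...,2]<.057)&(np.hypot(W[...,0]-.6467,W[...,1]-.1068)<.04)
print(cv2.minEnclosingCircle(W[m][:,:2].astype(np.float32)),m.sum())
E
```

```text
shift [-0.0009  0.0016  0.1052] t 14.175
rz tool 0.00042816783506105516 j6 -0.04202111608938781
((0.647320032119751, 0.10713794082403183), 0.02806277386844158) 1209
```

The large cup stands at (0.6473, 0.1071), within 1 mm of its mark. Next I'll lower the medium cup.

Converted, 0.099 m is 1.98, 0.1 m is 2.

Request:
drive_effector(
  increments={"rows": [[0.035,-0.02,0.03,0.6,0,0,0],[0.035,-0.02,0.03,1.3,0,0,0],[0.035,-0.02,0.03,1.8,0,0,0],[0.035,-0.02,0.03,1.98,0,0,0],[0.035,-0.02,0.03,2,0,0,0]]},
)

```text
time: 14.85
position: [0.6543, 0.0317, 0.0041]
tool_rot: [[-0.09, 0.996, -0.0], [0.996, 0.09, 0.0], [0.0, -0.0, -1.0]]
contact_force: [0.3, 0.7, -1.2]
width: 0.0457
grasp_force: 20.0
```

Request:
drive_effector(
  increments={"rows": [[0.035,0,0,0.02,0,0,0],[0.035,0,0,0.04,0,0,0],[0.035,0,0,0.06,0,0,0],[0.035,0,0,0.06,0,0,0]]},
)

```text
time: 15.35
position: [0.6547, 0.0309, 0.0011]
tool_rot: [[-0.089, 0.996, 0.0], [0.996, 0.089, 0.0], [0.0, 0.0, -1.0]]
contact_force: [-0.5, 0.1, -1.6]
width: 0.0455
grasp_force: 20.0
```

```bash
python3 - <<'E'
from h import *
togo(.6533,.0320,-.0017,.089)
E
```

```text
shift [ 0.0012 -0.0013  0.0028] t 15.35
rz tool -5.9095499480354974e-05 j6 -0.04404056747356924
```

Request:
drive_effector(
  increments={"rows": [[0.035,0.02,-0.026,0.01,0,0,0],[0.035,0.02,-0.026,0.02,0,0,0],[0.035,0.02,-0.026,0.04,0,0,0],[0.035,0.02,-0.026,0.056,0,0,0],[0.035,0.02,-0.026,0.06,0,0,0]]},
)

```text
time: 15.98
position: [0.6533, 0.0318, -0.0017]
tool_rot: [[-0.089, 0.996, -0.0], [0.996, 0.089, -0.0], [-0.0, -0.0, -1.0]]
contact_force: [-1.8, 0.4, 4.1]
width: 0.0458
grasp_force: 20.0
```

```bash
python3 - <<'E'
from h import *
togo(.6533,.0320,-.0017,.089)
E
```

```text
shift [0.0002 0.0001 0.    ] t 15.975
rz tool 2.3257403072296512e-05 j6 -0.04261024222737227
```

Seated with +4 N upward. I'll release it and go to the small cup.

Converted, -0.03 m is -0.6, -0.005 m is -0.1.

Request:
drive_effector(
  increments={"rows": [[0.065,0,0,0,0,0,0],[0.065,0,0,0,0,0,0],[0.065,0,0,0,0,0,0],[0.065,0,0,-0.1,0,0,0],[0.065,0,0,-0.6,0,0,0]]},
)

```text
time: 16.6
position: [0.6519, 0.0318, 0.0271]
tool_rot: [[-0.089, 0.996, -0.003], [0.996, 0.089, -0.0], [0.0, -0.003, -1.0]]
contact_force: [1.0, -0.3, 0.7]
width: 0.0647
grasp_force: 0.0
```

Request:
drive_effector(
  increments={"rows": [[0.065,0,0,-1,0,0,0],[0.08,0,0,-1.6,0,0,0],[0.08,0,0,-1.6,0,0,0]]},
)

```text
time: 16.98
position: [0.6553, 0.0319, 0.1111]
tool_rot: [[-0.089, 0.996, 0.005], [0.996, 0.089, 0.0], [-0.0, 0.005, -1.0]]
contact_force: [0.9, 0.6, -0.5]
width: 0.0799
grasp_force: 0.0
```

```bash
python3 - <<'E'
from h import *
togo(.4701,-.1414,.08,.089)
E
```

```text
shift [-0.1562 -0.2     0.03  ] t 16.975
rz tool 1.1790193719773967e-05 j6 -0.042605950903630986
```

Converted, -0.198 m is -3.96, -0.16 m is -3.2.

Request:
drive_effector(
  increments={"rows": [[0.08,-0.62,-0.8,0.08,0,0,0],[0.08,-1.24,-1.6,0.16,0,0,0],[0.08,-1.86,-2.4,0.3,0,0,0],[0.08,-2.48,-3.2,0.4,0,0,0],[0.08,-3.124,-3.96,0.6,0,0,0]]},
)

```text
time: 17.6
position: [0.468, -0.142, 0.077]
tool_rot: [[-0.089, 0.996, -0.001], [0.996, 0.089, 0.0], [0.0, -0.001, -1.0]]
contact_force: [-0.2, -0.1, -0.4]
width: 0.0803
grasp_force: 0.0
```

Request:
drive_effector(
  increments={"rows": [[0.08,0,0,0,0,0,0],[0.08,0,0,0,0,0,0]]},
)

```text
time: 17.85
position: [0.47, -0.1413, 0.0775]
tool_rot: [[-0.088, 0.996, -0.0], [0.996, 0.088, 0.0], [0.0, -0.0, -1.0]]
contact_force: [-0.4, 0.2, 0.5]
width: 0.0799
grasp_force: 0.0
```

```bash
python3 - <<'E'
from h import *
togo(.4701,-.1414,-.02,.089)
im,d=ctrl.camera("wrist"); c=ctrl.calibration("wrist"); W=world(d,c)
m=(W[...,2]>.022)&(W[...,2]<.034)&(np.hypot(W[...,0]-.4701,W[...,1]+.1414)<.035)
print(cv2.minEnclosingCircle(W[m][:,:2].astype(np.float32)),m.sum())
E
```

```text
shift [-0.0002  0.0001  0.0975] t 17.85
rz tool -0.0008924854372811541 j6 -0.3835426093565502
((0.4707199037075043, -0.14111290872097015), 0.018442528322339058) 690
```

Request:
drive_effector(
  increments={"rows": [[0.08,0,0.008,0.6,0,0,0],[0.08,0,0.008,1.2,0,0,0],[0.08,0,0.008,1.6,0,0,0],[0.08,0,0.008,1.84,0,0,0],[0.08,0,0.008,1.93,0,0,0]]},
)

```text
time: 18.52
position: [0.4707, -0.1408, -0.019]
tool_rot: [[-0.09, 0.996, -0.0], [0.996, 0.09, 0.0], [0.0, -0.0, -1.0]]
contact_force: [-0.0, -0.2, 0.5]
width: 0.08
grasp_force: 0.0
```

Request:
drive_effector(
  increments={"rows": [[0.025,0,0,0,0,0,0],[0.025,0,0,0,0,0,0],[0.025,0,0,0,0,0,0],[0.025,0,0,0,0,0,0],[0.025,0,0,0,0,0,0]]},
  grip_force=15,
)

```text
time: 19.15
position: [0.4704, -0.1414, -0.0183]
tool_rot: [[-0.089, 0.996, 0.0], [0.996, 0.089, -0.0], [-0.0, 0.0, -1.0]]
contact_force: [-0.5, 0.0, 3.1]
width: 0.0369
grasp_force: 15.0
```

Request:
drive_effector(
  increments={"rows": [[0.025,0,0,0,0,0,0]]},
)

```text
time: 19.27
position: [0.4704, -0.1414, -0.0183]
tool_rot: [[-0.089, 0.996, 0.0], [0.996, 0.089, -0.0], [-0.0, 0.0, -1.0]]
contact_force: [-0.4, 0.2, 3.3]
width: 0.0371
grasp_force: 15.0
```

```bash
python3 - <<'E'
from h import *
togo(.6601,-.0427,-.005,.089)
E
```

```text
shift [ 0.0815  0.1977 -0.0133] t 19.275
rz tool -2.9003645566350045e-05 j6 -0.38394894830370385
```

Converted, -0.12 m is -2.4, 0.12 m is 2.4.

Request:
drive_effector(
  increments={"rows": [[0.025,0,0,-0.4,0,0,0],[0.025,0,0,-1.4,0,0,0],[0.025,0.2,0.5,-2.4,0,0,0],[0.025,0.6,1.44,-2.4,0,0,0],[0.025,1,2.4,-2.4,0,0,0]]},
)

```text
time: 19.9
position: [0.5869, -0.0804, 0.1025]
tool_rot: [[-0.088, 0.996, 0.002], [0.996, 0.088, -0.0], [-0.0, 0.002, -1.0]]
contact_force: [0.7, -0.9, -1.3]
width: 0.0371
grasp_force: 15.0
```

Request:
drive_effector(
  increments={"rows": [[0.025,0.36,0.84,0,0,0,0],[0.025,0.63,1.554,0,0,0,0],[0.025,0.63,1.554,0,0,0,0],[0.025,0.63,1.554,0,0,0,0]]},
)

```text
time: 20.4
position: [0.6587, -0.0427, 0.1007]
tool_rot: [[-0.089, 0.996, -0.002], [0.996, 0.089, -0.0], [0.0, -0.002, -1.0]]
contact_force: [-0.8, -0.3, -1.0]
width: 0.0369
grasp_force: 15.0
```

```bash
python3 - <<'E'
from h import *
togo(.6601,-.0427,-.0043,.089)
im,d=ctrl.camera("wrist"); W=world(d,ctrl.calibration("wrist"))
m=(W[...,2]>.044)&(W[...,2]<.051)&(np.hypot(W[...,0]-.6533,W[...,1]-.032)<.03)
print(cv2.minEnclosingCircle(W[m][:,:2].astype(np.float32)),m.sum())
E
```

```text
shift [-1.00e-04  1.60e-03  1.05e-01] t 20.4
rz tool 0.00023101306644823794 j6 -0.15605875388392848
((0.6537960767745972, 0.03204398974776268), 0.023116830736398697) 946
```

The rows are not in the units I measure in: shifts go in units of 50 mm and turns go in units of 0.05 rad. I convert before sending: 0.101 m is 2.02, 0.099 m is 1.98.

Request:
drive_effector(
  increments={"rows": [[0.025,0,0.01,0.6,0,0,0],[0.025,0,0.01,1.3,0,0,0],[0.025,0,0.01,1.8,0,0,0],[0.025,0,0.01,1.98,0,0,0],[0.025,0,0.01,2.02,0,0,0]]},
)

```text
time: 21.08
position: [0.66, -0.043, 0.0006]
tool_rot: [[-0.088, 0.996, -0.0], [0.996, 0.088, 0.0], [0.0, -0.0, -1.0]]
contact_force: [1.3, 0.1, -0.6]
width: 0.0373
grasp_force: 15.0
```

Request:
drive_effector(
  increments={"rows": [[0.025,0,0,0,0,0,0],[0.025,0,0,0,0,0,0],[0.025,0,0,0,0,0,0]]},
)

```text
time: 21.45
position: [0.6609, -0.0425, 0.0011]
tool_rot: [[-0.089, 0.996, 0.001], [0.996, 0.089, -0.0], [-0.0, 0.001, -1.0]]
contact_force: [-0.4, -0.3, -1.0]
width: 0.0367
grasp_force: 15.0
```

```bash
python3 - <<'E'
from h import *
togo(.6601,-.0427,-.0043,.089)
E
```

```text
shift [-0.0001 -0.0008  0.0054] t 21.45
rz tool 3.876584129991478e-05 j6 -0.15554176626789082
```

Converted, 0.0055 m is 0.11, 0.0053 m is 0.106.

Request:
drive_effector(
  increments={"rows": [[0.025,0,-0.016,0.04,0,0,0],[0.025,0,-0.016,0.07,0,0,0],[0.025,0,-0.016,0.09,0,0,0],[0.025,0,-0.016,0.106,0,0,0],[0.025,0,-0.016,0.11,0,0,0]]},
)

```text
time: 22.08
position: [0.6596, -0.0426, -0.0043]
tool_rot: [[-0.089, 0.996, -0.0], [0.996, 0.089, 0.0], [0.0, -0.0, -1.0]]
contact_force: [-2.4, 1.0, 9.2]
width: 0.0371
grasp_force: 15.0
```

Firmly seated. I'll release it and go to the slug at (0.469, 0.018).

Request:
drive_effector(
  increments={"rows": [[0.06,0,0,-0.01,0,0,0],[0.06,0,0,-0.01,0,0,0],[0.06,0,0,-0.01,0,0,0],[0.06,0,0,-0.1,0,0,0],[0.06,0,0,-0.6,0,0,0]]},
)

```text
time: 22.7
position: [0.6583, -0.0425, 0.024]
tool_rot: [[-0.089, 0.996, -0.003], [0.996, 0.089, 0.0], [0.0, -0.003, -1.0]]
contact_force: [1.0, -0.3, -0.1]
width: 0.0599
grasp_force: 0.0
```

Request:
drive_effector(
  increments={"rows": [[0.06,0,0,-1,0,0,0],[0.07,0,0,-1.6,0,0,0],[0.07,0,0,-1.6,0,0,0]]},
)

```text
time: 23.08
position: [0.6617, -0.0427, 0.108]
tool_rot: [[-0.089, 0.996, 0.005], [0.996, 0.089, -0.0], [-0.001, 0.005, -1.0]]
contact_force: [-0.7, -1.2, -0.6]
width: 0.0698
grasp_force: 0.0
```

```bash
python3 - <<'E'
from h import *
togo(.4692,.0182,.08,.089)
E
```

```text
shift [ 0.0778 -0.1865  0.027 ] t 23.075
rz tool -7.191679356344238e-05 j6 -0.15572003206036358
```

Converted, -0.1845 m is -3.69, -0.141 m is -2.82.

Request:
drive_effector(
  increments={"rows": [[0.07,0.4,-0.94,0.08,0,0,0],[0.07,0.8,-1.88,0.16,0,0,0],[0.07,1.2,-2.82,0.32,0,0,0],[0.07,1.556,-3.69,0.52,0,0,0],[0.07,1.556,-3.69,0.52,0,0,0]]},
)

```text
time: 23.7
position: [0.4638, 0.019, 0.0771]
tool_rot: [[-0.09, 0.996, -0.006], [0.996, 0.09, -0.0], [0.0, -0.006, -1.0]]
contact_force: [0.2, -0.5, 0.5]
width: 0.0698
grasp_force: 0.0
```

Request:
drive_effector(
  increments={"rows": [[0.07,0,0,0,0,0,0],[0.07,0,0,0,0,0,0]]},
)

```text
time: 23.95
position: [0.4704, 0.0183, 0.079]
tool_rot: [[-0.088, 0.996, 0.001], [0.996, 0.088, 0.0], [-0.0, 0.001, -1.0]]
contact_force: [-0.0, -0.0, -0.3]
width: 0.0697
grasp_force: 0.0
```

```bash
python3 - <<'E'
from h import *
togo(.4692,.0182,-.021,.089)
im,d=ctrl.camera("wrist"); c=ctrl.calibration("wrist"); W=world(d,c)
m=(W[...,2]>.018)&(W[...,2]<.03)&(np.hypot(W[...,0]-.4692,W[...,1]-.0182)<.03)
print(cv2.minEnclosingCircle(W[m][:,:2].astype(np.float32)),m.sum())
E
```

```text
shift [-0.     -0.0013  0.1   ] t 23.95
rz tool -0.000386751575853328 j6 -0.05289027484101746
((0.4696829915046692, 0.01872343197464943), 0.01401546597480774) 869
```

Converted, 0.1 m is 2, 0.095 m is 1.9.

Request:
drive_effector(
  increments={"rows": [[0.07,0.004,-0.014,0.6,0,0,0],[0.07,0.004,-0.014,1.2,0,0,0],[0.07,0.004,-0.014,1.6,0,0,0],[0.07,0.004,-0.014,1.9,0,0,0],[0.07,0.004,-0.014,2,0,0,0]]},
)

```text
time: 24.62
position: [0.4683, 0.0185, -0.0218]
tool_rot: [[-0.089, 0.996, -0.001], [0.996, 0.089, -0.0], [0.0, -0.001, -1.0]]
contact_force: [-0.5, -0.1, 0.6]
width: 0.0699
grasp_force: 0.0
```

Request:
drive_effector(
  increments={"rows": [[0.015,0,0,0,0,0,0],[0.015,0,0,0,0,0,0],[0.015,0,0,0,0,0,0],[0.015,0,0,0,0,0,0],[0.015,0,0,0,0,0,0]]},
  grip_force=15,
)

```text
time: 25.25
position: [0.4685, 0.0187, -0.0208]
tool_rot: [[-0.089, 0.996, 0.001], [0.996, 0.089, 0.0], [-0.0, 0.001, -1.0]]
contact_force: [-1.0, -0.2, 3.5]
width: 0.0264
grasp_force: 15.0
```

Request:
drive_effector(
  increments={"rows": [[0.015,0,0,0,0,0,0]]},
)

```text
time: 25.38
position: [0.4685, 0.0187, -0.0208]
tool_rot: [[-0.089, 0.996, 0.0], [0.996, 0.089, 0.0], [-0.0, 0.0, -1.0]]
contact_force: [-0.5, -0.0, 3.9]
width: 0.026
grasp_force: 15.0
```

```bash
python3 - <<'E'
from h import *
togo(.6666,-.1172,-.007,.089)
E
```

```text
shift [-0.1529  0.1852 -0.0137] t 25.375
rz tool 1.668031114343549e-05 j6 -0.052424390383851056
```

The opening reads 26 mm where I expected 28, so I'll lift a little and look.

Request:
drive_effector(
  increments={"rows": [[0.015,0,0,-0.2,0,0,0],[0.015,0,0,-0.6,0,0,0],[0.015,0,0,-0.6,0,0,0]]},
)

```text
time: 25.75
position: [0.4694, 0.0187, 0.0102]
tool_rot: [[-0.089, 0.996, 0.003], [0.996, 0.089, 0.0], [-0.0, 0.003, -1.0]]
contact_force: [0.6, 0.3, -0.7]
width: 0.0264
grasp_force: 15.0
```

```bash
python3 - <<'E'
from h import *
im,d=ctrl.camera("wrist"); W=world(d,ctrl.calibration("wrist")); im2,_=ctrl.camera("scene")
o=ctrl.observe();print(o["width"],o["position"])
m=(W[...,2]>.03)&(W[...,2]<.065)&(np.hypot(W[...,0]-.4692,W[...,1]-.0187)<.02)
P=W[m];print(len(P),P.min(0),P.max(0),np.median(P[:,2]))
v,u=np.where(m); print(u.min(),u.max(),v.min(),v.max())
a=cv2.resize(im[190:310,220:420],(500,300),interpolation=cv2.INTER_CUBIC); b=cv2.resize(im2[150:270,330:480],(375,300),interpolation=cv2.INTER_CUBIC)
cv2.imwrite("pics/w5.png",cv2.resize(np.hstack([a,b]),None,fx=.91,fy=.91))
E
```

```text
0.026283583984221544 [0.46833233 0.01862258 0.00900879]
3058 [0.45106201 0.00530121 0.03000414] [0.48522604 0.03293514 0.06496126] 0.05334561134775816
285 355 220 282
```

View pics/w5.png

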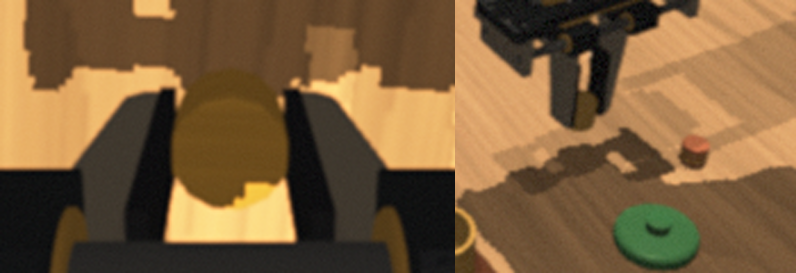

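The slug is held between the pads and looks upright. I'll check tilt and centre with a plane fit to its top face.

```bash
python3 - <<'E'
from h import *
o=ctrl.observe(); im,d=ctrl.camera("wrist"); W=world(d,ctrl.calibration("wrist"))
m=(W[...,2]>.049)&(W[...,2]<.059)&(np.hypot(W[...,0]-.4692,W[...,1]-.0187)<.0125)
P=W[m];A=np.c_[P[:,:2]-[.4692,.0187],np.ones(len(P))];print(np.linalg.lstsq(A,P[:,2],rcond=None)[0],len(P))
m=(W[...,2]>.048)&(W[...,2]<.0555)&(np.hypot(W[...,0]-.4692,W[...,1]-.0187)<.02)&(im.max(-1)>60)
T=(W[m]-o["position"])@o["tool_rot"];print("tool axes extents",T.min(0),T.max(0))
togo(.6666,-.1172,-.0068,.089)
E
```

```text
[ 0.00428603 -0.00111642  0.05276984] 1700
tool axes extents [-0.01369862 -0.0128397  -0.04619916] [ 0.01417508  0.01372907 -0.03901027]
shift [-0.1529  0.1858  0.0154] t 25.9
rz tool -1.1475830578699941e-05 j6 -0.05243400962089063
```

Upright (0.2°) and centred. On to mark 4.

Request:
drive_effector(
  increments={"rows": [[0.015,0,0,-0.8,0,0,0],[0.015,-0.4,0.5,-1.7,0,0,0],[0.015,-1.1,1.3,-1.7,0,0,0],[0.015,-1.8,2.16,-1.7,0,0,0],[0.015,-2.5,3,-1.7,0,0,0]]},
)

```text
time: 26.52
position: [0.6297, -0.0935, 0.0931]
tool_rot: [[-0.089, 0.996, -0.001], [0.996, 0.089, 0.0], [0.0, -0.001, -1.0]]
contact_force: [-0.4, 0.7, -0.7]
width: 0.0264
grasp_force: 15.0
```

Request:
drive_effector(
  increments={"rows": [[0.015,-0.558,0.71,0,0,0,0],[0.015,-0.558,0.71,0,0,0,0],[0.015,-0.558,0.71,0,0,0,0]]},
)

```text
time: 26.9
position: [0.6651, -0.1168, 0.0925]
tool_rot: [[-0.089, 0.996, -0.003], [0.996, 0.089, 0.001], [0.001, -0.003, -1.0]]
contact_force: [-0.3, 0.2, -0.6]
width: 0.0261
grasp_force: 15.0
```

```bash
python3 - <<'E'
from h import *
togo(.6666,-.1172,-.0064,.089)
im,d=ctrl.camera("wrist"); W=world(d,ctrl.calibration("wrist"))
m=(W[...,2]>.038)&(W[...,2]<.045)&(np.hypot(W[...,0]-.6601,W[...,1]+.0427)<.025)
print(cv2.minEnclosingCircle(W[m][:,:2].astype(np.float32)),m.sum())
E
```

```text
shift [-0.0007  0.0017  0.0989] t 26.9
rz tool -0.000280668298126896 j6 -0.2649048650568964
((0.6601279377937317, -0.04240487888455391), 0.018408646807074547) 752
```

Request:
drive_effector(
  increments={"rows": [[0.015,-0.006,0.01,0.6,0,0,0],[0.015,-0.006,0.01,1.3,0,0,0],[0.015,-0.006,0.01,1.7,0,0,0],[0.015,-0.006,0.01,1.86,0,0,0],[0.015,-0.006,0.01,1.9,0,0,0]]},
)

```text
time: 27.58
position: [0.6673, -0.1173, -0.0008]
tool_rot: [[-0.089, 0.996, 0.0], [0.996, 0.089, -0.0], [-0.0, 0.0, -1.0]]
contact_force: [0.0, 0.9, -0.6]
width: 0.0263
grasp_force: 15.0
```

Request:
drive_effector(
  increments={"rows": [[0.015,0,0,0,0,0,0],[0.015,0,0,0,0,0,0],[0.015,0,0,0,0,0,0]]},
)

```text
time: 27.95
position: [0.6676, -0.1175, -0.0004]
tool_rot: [[-0.089, 0.996, 0.001], [0.996, 0.089, -0.0], [-0.0, 0.001, -1.0]]
contact_force: [0.5, 1.1, -1.1]
width: 0.0264
grasp_force: 15.0
```

```bash
python3 - <<'E'
from h import *
togo(.6666,-.1172,-.0064,.089)
E
```

```text
shift [ 0.0004 -0.0009  0.006 ] t 27.95
rz tool -0.00010111203070506392 j6 -0.2654285193758752
```

Converted, 0.0055 m is 0.11, 0.005 m is 0.1.

Request:
drive_effector(
  increments={"rows": [[0.015,0,-0.018,0.04,0,0,0],[0.015,0,-0.018,0.06,0,0,0],[0.015,0,-0.018,0.08,0,0,0],[0.015,0,-0.018,0.1,0,0,0],[0.015,0,-0.018,0.11,0,0,0]]},
)

```text
time: 28.58
position: [0.6662, -0.1175, -0.0067]
tool_rot: [[-0.089, 0.996, -0.0], [0.996, 0.089, 0.0], [0.0, -0.0, -1.0]]
contact_force: [-0.5, -0.9, -1.1]
width: 0.0266
grasp_force: 15.0
```

Request:
drive_effector(
  increments={"rows": [[0.015,0,0,0.01,0,0,0],[0.015,0,0,0.01,0,0,0]]},
)

```text
time: 28.82
position: [0.6663, -0.1175, -0.0067]
tool_rot: [[-0.089, 0.996, -0.0], [0.996, 0.089, -0.0], [-0.0, -0.0, -1.0]]
contact_force: [-2.4, 0.1, 4.1]
width: 0.0264
grasp_force: 15.0
```

Contact at +4 N. I'll release, rise, step back toward the robot and inspect.

Converted, -0.03 m is -0.6, -0.005 m is -0.1.

Request:
drive_effector(
  increments={"rows": [[0.055,0,0,0,0,0,0],[0.055,0,0,0,0,0,0],[0.055,0,0,0,0,0,0],[0.055,0,0,-0.1,0,0,0],[0.055,0,0,-0.6,0,0,0]]},
)

```text
time: 29.45
position: [0.6649, -0.1173, 0.022]
tool_rot: [[-0.089, 0.996, -0.003], [0.996, 0.089, 0.001], [0.001, -0.003, -1.0]]
contact_force: [-0.2, -0.3, 0.2]
width: 0.0548
grasp_force: 0.0
```

Request:
drive_effector(
  increments={"rows": [[0.055,0,0,-1,0,0,0],[0.055,0,0,-2,0,0,0],[0.055,-0.6,-1,-2.4,0,0,0],[0.055,-1.2,-2,-2.4,0,0,0],[0.055,-1.8,-3,-2.4,0,0,0]]},
)

```text
time: 30.08
position: [0.5237, -0.2213, 0.1438]
tool_rot: [[-0.09, 0.996, 0.001], [0.996, 0.09, -0.001], [-0.001, 0.001, -1.0]]
contact_force: [0.0, -0.2, 1.0]
width: 0.0551
grasp_force: 0.0
```

Request:
drive_effector(
  increments={"rows": [[0.055,-0.6,-1,0,0,0,0],[0.055,-1.2,-2,0,0,0,0],[0.055,-1.2,-2,0,0,0,0],[0.055,-1.2,-2,0,0,0,0]]},
)

```text
time: 30.58
position: [0.4312, -0.2893, 0.1435]
tool_rot: [[-0.088, 0.996, 0.001], [0.996, 0.088, -0.0], [-0.0, 0.001, -1.0]]
contact_force: [-0.1, -1.3, 0.1]
width: 0.0549
grasp_force: 0.0
```

```bash
python3 - <<'E'
from h import *
im,d=ctrl.camera("top"); c=ctrl.calibration("top"); W=world(d,c)
cv2.imwrite("pics/t9.png",cv2.resize(im[120:300,180:440],(780,540),interpolation=cv2.INTER_CUBIC))
for n,h,x,y in(("L",.054,.6467,.1068),("M",.048,.6533,.032),("S",.042,.6601,-.0427),("slug",.038,.6666,-.1172),("lid",.012,.4713,.14)):
    m=(abs(W[...,2]-h)<.006)&(np.hypot(W[...,0]-x,W[...,1]-y)<.036); (a,b),r=cv2.minEnclosingCircle(W[m][:,:2].astype(np.float32))
    print(n,np.round([(a-x)*1e3,(b-y)*1e3,2e3*r,np.median(W[m][:,2])*1e3],1))
print(ctrl.observe()["position"])
E
```

```text
L [-0.5 -0.  56.2 53.3]
M [-0.4  0.2 46.1 47.6]
S [-0.5 -0.2 36.7 41.3]
slug [-0.1 -0.5 28.4 37.8]
lid [ 0.1  1.7 67.9 11.9]
[ 0.43158762 -0.28894494  0.14335302]
```

View pics/t9.png

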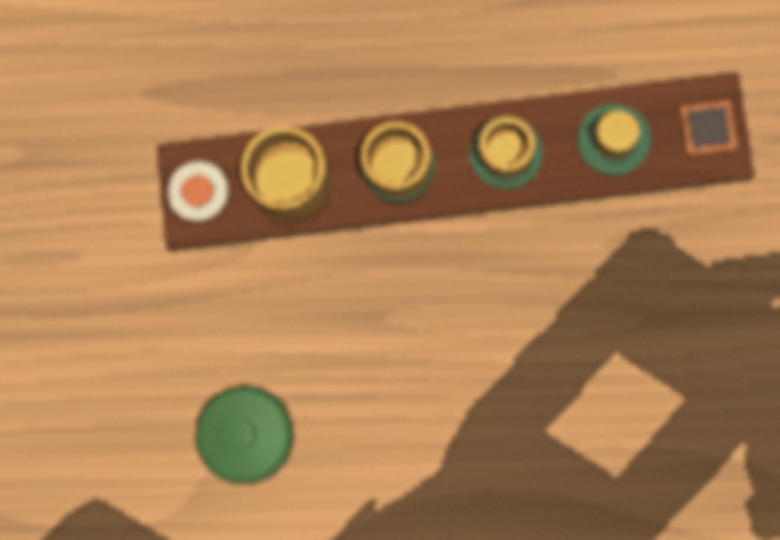

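The picture shows the cups and slug on the marks at (284,168), (396,157), (506,146) and (618,131), largest beside the farthing at (197,190). All are within 0.6 mm of the mark centres, and the lid at (244,434) is where it started.

```bash
python3 -c "
from rig import ctrl
print(ctrl.finish_job())"
```

```text
the job is handed in; nothing more can be done
None
```

The job is handed in: all four weights stand upright on their marks in size order, largest beside the farthing, each within about 1 mm of its mark centre, and the jar lid was not touched (30.6 s of the 93 s used).

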